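# Pin the guide, then hold the tension lever level over its spindle

## Task

On the wooden cradle lies the yellow tension lever for the wire dereeler: push its half-started red-headed pin straight down until the head sits flush on the fork. Then grip the lever by its bar at the balance point, lift it off the cradle without letting it tip, and finish while still holding it, still and level, with the hub bore centred above the spindle of the blue stand and the fork end above the stand's forked rest, about 5 cm of clear air between the hub and the spindle tip. Do not set it down or let go, and leave the other things on the bench where they are.

Things in the scene. Friction and masses are not known exactly. Their poses are not given: they have to be found in the camera images.
- lever: Tension lever, 0.5 to 0.75 kg, level on the cradle. Origin: hub axis, underside of hub. +x along the bar from hub to fork, +z up. Dark iron hub: 52 mm diameter, 36 mm high, 21 mm bore. Yellow bar: x 26 to 150 mm, 16 mm wide, z 9 to 27 mm. Yellow fork: x 150 to 212 mm, 34 mm wide, z 4 to 32 mm, holes at x 190 mm; black wire guide with white rollers, its lug in the fork, to x 250 mm, z 35 mm.
- balance (a point): The balance point of the lever with the pin seated (true to 2 mm): middle of the bar's section, 78 mm from the hub's axis towards the fork, 18 mm above the hub's underside. Axes as the lever. Nothing marks it.
- hub_under (a point): Centre of the hub's underside (the lower mouth of its bore). Axes as the lever.
- fork_under (a point): On the underside of the fork straight below the pin, 190 mm from the hub's axis. Axes as the lever.
- pin (a joint): How far the clevis pin has been pushed in, in m: 0 = stands proud with its head 18 mm above the fork, 0.018 = seated, head flush on the fork. It starts between 0 and 0.006, tight in the holes: about 6 N moves it straight down, and it stays where it is left.
- pin_head (a point): Centre of the top of the pin's round red head, 19 mm in diameter, 6 mm thick; 190 mm from the hub's axis. Seated, its top is 38 mm above the hub's underside. The steel shank is 8 mm thick; when seated it shows about 10 mm below the fork, in the gap of the cradle's blocks.
- cradle: Fixed wooden cradle, base 290 x 90 x 10 mm. Origin on the bench below the lever's hub; +x runs below the lever's bar. It carries the hub on a block 30 mm above the bench and the fork on two small blocks 34 mm above the bench; the bar between them is free underneath.
- stand: Fixed blue metal stand of the dereeler, base 290 x 100 x 12 mm. Origin on the bench below the spindle; +x points from the spindle to the forked rest. Round boss to 50 mm height, with the spindle on it. Cradle and stand may swap sides.
- spindle_tip (a point): Top of the stand's upright steel spindle, 15 mm in diameter, 85 mm above the bench.
- rest_top (a point): Middle of the stand's forked rest, two blue blocks 54 mm high, 190 mm from the spindle along the stand's +x.
- screwdriver: Bystander: screwdriver 140 mm long, lying between cradle and stand.
- label_roll: Bystander: roll of labels, 76 mm diameter, 50 mm high.
- grease_jar: Bystander: closed jar, 60 mm diameter, 70 mm high.
- wire_spool: Bystander: orange wire spool, 76 mm diameter, 50 mm high.
- parts_tray: Bystander: blue tray, 70 x 100 x 30 mm.
- wrench: Bystander: wrench 160 mm long, lying flat.
- mug: Bystander: white mug, 80 mm diameter, 90 mm high.

How it is judged:
By the outcome, as a careful person would: the job done as asked, in the order asked, and still so for the second after the job is handed in, while the arm keeps its last pose, push and grip.
It also fails if it takes over 58 s, if anything falls off the work surface, if the arm or the gripper's body presses on something with over 40 N, if the wrist force passes 120 N, or if a joint passes its speed limit or range.

## Robot

A 6-joint arm with a two-finger parallel gripper is mounted at the origin on the work surface. World frame = base frame: x ahead of the robot, y to its left, z up, the work surface at z = 0. Lengths are in m, angles in degrees, forces in N, time in s.
With the tool pointing down it reaches from about 0.3 to 0.825 m from the base axis. Payload 5.4 kg.
Tool frame: the origin (TCP) lies on the centre line of the jaws, within the pads' length; the fingertips stand robot.tip_extent ahead of it and the grasp point (between the pads) lies 11 mm behind it (robot.tip_extent is the distance from the TCP to the fingertips, in m); z points along the fingers, y is the line along which they close (so a half turn about z gives the same grasp; the last joint's range is limited). The gripper opens to 92 mm and grips with 3 to 60 N. Pads are 20 mm wide; open, the fingers measure 128 mm over their backs; the gripper's body (75 mm by 189 mm) begins 69 mm behind the grasp point.
Start: joints at [-77.298, 9.076, 91.501, -0, 79.423, -12.038], TCP at [0.241, -0.522, 0.223] pointing down, gripper open.
Joint ranges: [-166.64, 166.64], [-54.1, 131.32], [10.49, 154.53], [-73.88, 253.88], [9.74, 151.15], [-171.62, 171.62]. Speed limits (degrees/s): [147.25, 147.25, 180, 180, 180, 180].

## Interface

Orientations are given as [roll, pitch, yaw] about the fixed x, y, z axes, in that order (R = Rz(yaw) Ry(pitch) Rx(roll)).
In Python, from rig import robot gives the robot as it stands. The module is installed in compiled form; this text tells all that it offers.
- The arm moves only by the tool move_arm, never from a script. Its argument "increments" is a list of rows, each an object of numbers: "grip": the closure, from 0 (fully open) to 1 (shut); "tx", "ty", "tz": the shift along the tool's x, y, z in mm; "roll": the turn about the tool's z in degrees. A call has 1 to 8 rows; each row is the pose to reach, as a shift and turn from the pose commanded when the call began, along the tool's axes at that moment; what a row does not reach only later rows make up. A row lasts 1/12 s, in which the tool goes at most 41.7 mm and 7.16 degrees, less where a joint would pass 70% of its speed; a pose out of reach is approached as far as the arm can. A call with a gripper value outside its range is refused whole. The fingers move at their own pace and stop on an object; "newtons" is the grip in N (left out, the last holds). Time passes only in rows, so rows that repeat a pose let the fingers close. It gives the time, the measured TCP pose, the force, the opening and the grip force at its end, in the units of the state.
- robot.observe(): the state, without advancing time (a new reading comes with each control period).
- robot.get_image(name): name is "scene" or "top" or "wrist"; returns the picture (384x512x3 uint8, red, green, blue); there is no depth.
- robot.camera_info(name): a dict with "fx", "fy", "cx", "cy" (pixels), "position" and "orientation" of the camera in the world. Camera axes: x right, y down, z forward; pixel columns grow to the right and rows downward; lengths in m; the calibration is good to about 2 mm. A picture is of the moment at which its call begins: read the wrist's pose just before it. camera_info takes no time and is no camera call; for the wrist camera it gives the pose at the moment of the call.
- robot.hand_in(): hands the job in; it is judged then, once.
The state is a dict: "clock": time; "qpos": joint angles; "joint_velocities": joint speeds; "tau": joint torques, N m; "eef_pos": TCP position; "tool_rot": TCP orientation; "ft_force": force on the tool from outside, world axes, zero at the start; "wrist_torque": the same for the moment, N m; "opening": opening from 0.0 (shut) to 1.0 (fully open); "finger_force": force on a finger pad.
Only numpy, scipy, OpenCV 4.12 (cv2) and the standard library are available. Lean on these libraries where they do the work, as an engineer would, in place of code of your own. Each camera call takes 0.05 s, during which the arm holds its last target. There are 200 camera calls.

## Working session

There is one attempt and no reset: what is moved stays moved. The work goes in short steps, Python scripts to look and compute and a tool call to move; the robot and the scene stay as the last step left them, time stands still between calls to the robot, and variables do not carry over. Pictures are saved under pics/ and viewed, at most 10 in all, crops included, and the job is handed in when it is done.

Besides the shell and the picture viewer there is one more tool, called after "Emit:" by a JSON object that holds its "api" and its "payload", one argument or row to a line. move_arm: Moves the arm, as the interface text tells. Its arguments: {"type":"object","properties":{"increments":{"type":"array","items":{"type":"object","properties":{"grip":{"type":"number"},"tx":{"type":"number"},"ty":{"type":"number"},"tz":{"type":"number"},"roll":{"type":"number"}}}},"newtons":{"type":"number"}},"required":["increments"]}

```bash
mkdir -p pics; cat > h.py <<'E'
import numpy as np, cv2
from scipy.spatial.transform import Rotation as R
from rig import robot
def Rm(o):
    o=np.array(o,float)
    return o if o.shape==(3,3) else R.from_euler('xyz',o,degrees=True).as_matrix()
def ray(ci,uv):
    d=np.array([(uv[0]-ci['cx'])/ci['fx'],(uv[1]-ci['cy'])/ci['fy'],1.])
    return np.array(ci['position']),Rm(ci['orientation'])@d
def onz(ci,uv,z):
    p,d=ray(ci,uv); return p+d*(z-p[2])/d[2]
def proj(ci,P):
    c=Rm(ci['orientation']).T@(np.array(P)-np.array(ci['position']))
    return np.array([ci['fx']*c[0]/c[2]+ci['cx'],ci['fy']*c[1]/c[2]+ci['cy']])
def snap(n,f):
    ci=robot.camera_info(n); im=cv2.cvtColor(robot.get_image(n),cv2.COLOR_RGB2BGR)
    cv2.imwrite('pics/'+f+'.png',im); return ci,im
def blobs(im,lo,hi,amin=30):
    m=cv2.inRange(cv2.cvtColor(im,cv2.COLOR_BGR2HSV),np.array(lo),np.array(hi))
    n,l,s,c=cv2.connectedComponentsWithStats(m)
    return [(s[i,4],c[i].round(1),s[i,:4],l==i) for i in range(1,n) if s[i,4]>=amin]
E
python3 - <<'E'
from h import *
print(robot.observe(), robot.tip_extent)
a,t=snap('top','t0'); b,s=snap('scene','s0')
print(a,b)
cv2.imwrite('pics/both.png',cv2.resize(np.hstack([t,s]),(800,300)))
E
```

```text
{'clock': 0.0, 'qpos': array([-7.72981182e+01,  9.11189976e+00,  9.15714648e+01, -5.30644211e-04,
        7.94239503e+01, -1.20380796e+01]), 'joint_velocities': array([ 0.0902964 , -0.04604484,  0.01856741,  0.01714231,  0.08707101,
        0.05679684]), 'tau': array([-3.63563386e-04, -3.85569048e+01, -3.22109449e+01,  7.01502920e-02,
        3.80872458e-02, -1.48367026e-04]), 'eef_pos': array([ 0.24047589, -0.5216235 ,  0.22163247]), 'tool_rot': array([-1.79894936e+02, -2.18717961e-02,  2.47400393e+01]), 'ft_force': array([-0.34875286,  0.07235851, -0.46417665]), 'wrist_torque': array([-0.05009192,  0.00158512,  0.03161431]), 'finger_force': 0.0, 'opening': 0.9996843034176592} 0.008
{'fx': 349.46260668197016, 'fy': 349.46260668197016, 'cx': 254.78414924070768, 'cy': 196.35730285321455, 'position': array([0.39728783, 0.02532734, 1.34998727]), 'orientation': array([-172.75518635,   -0.4350864 ,  -90.6129226 ])} {'fx': 398.856384835071, 'fy': 398.856384835071, 'cx': 259.75138223529353, 'cy': 197.41813028962184, 'position': array([1.10575199, 0.37658136, 1.15836624]), 'orientation': array([-1.48849125e+02, -1.42904107e-01,  1.22953349e+02])}
```

View pics/t0.png

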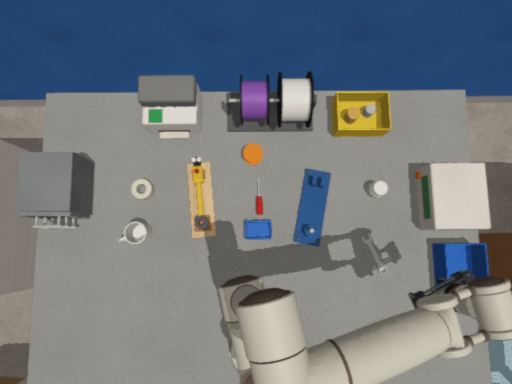

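View pics/s0.png

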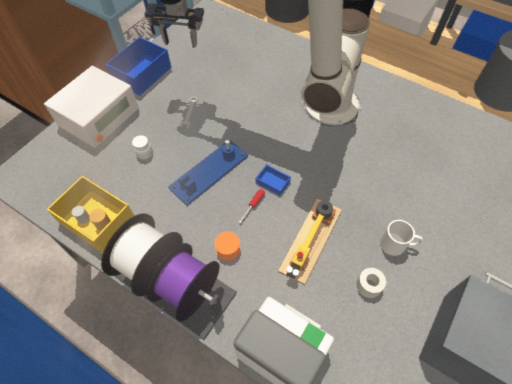

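The top view shows the lever on the cradle with its hub at (202,223), red pin at about (198,172), and the stand's spindle at about (309,230) with the rest at (316,180). The scene view shows the same layout. I'll measure both next.

```bash
python3 - <<'E'
from h import *
a=robot.camera_info('top'); b=robot.camera_info('scene')
t=cv2.imread('pics/t0.png'); s=cv2.imread('pics/s0.png')
def tri(u,v):
    p,d=ray(a,u);q,e=ray(b,v); k=np.linalg.lstsq(np.c_[d,-e],q-p,rcond=None)[0]
    return (p+k[0]*d+q+k[1]*e)/2, np.linalg.norm(p+k[0]*d-q-k[1]*e)
for n,im in (('top',t),('scene',s)):
    for nm,lo,hi in (('red',(0,150,90),(6,255,255)),('red2',(172,150,90),(180,255,255)),('yel',(20,150,120),(32,255,255)),('blue',(100,130,50),(118,255,255)),('dark',(0,0,0),(180,120,55))):
        for A,c,bb,m in blobs(im,lo,hi,6):
            if n=='top' and 180<c[0]<340 and 140<c[1]<250 or n=='scene' and 160<c[0]<350 and 130<c[1]<290: print(n,nm,A,c,bb)
m=[x for x in blobs(t,(20,150,120),(32,255,255)) if 180<x[1][0]<220 and 150<x[1][1]<240][0][3]
ys,xs=np.nonzero(m); print(cv2.fitLine(np.c_[xs,ys].astype(np.float32),cv2.DIST_L2,0,.01,.01).ravel())
c1=cv2.resize(t[140:260,170:350],None,fx=4,fy=4,interpolation=cv2.INTER_CUBIC)
cv2.imwrite('pics/c1.png',c1)
E
```

```text
top red 7 [196.  170.7] [195 170   3   3]
top red 91 [259.1 205.3] [256 197   7  17]
top yel 299 [198.6 187.2] [192 165  12  51]
top blue 1759 [311.9 206.7] [294 169  36  77]
top blue 469 [257.6 229.4] [245 220  26  19]
top dark 13 [196.7 163.2] [194 162   6   3]
scene red 100 [256.9 197.3] [250 190  14  16]
scene red 21 [299.8 254.4] [298 252   5   6]
scene yel 301 [307.4 241.4] [292 214  32  51]
scene blue 362 [226.8 162.4] [212 145  35  36]
scene blue 11 [224.1 149.3] [222 147   5   5]
scene blue 532 [272.9 178.5] [256 165  34  30]
[7.3854573e-02 9.9726903e-01 1.9856187e+02 1.8716054e+02]
```

View pics/c1.png

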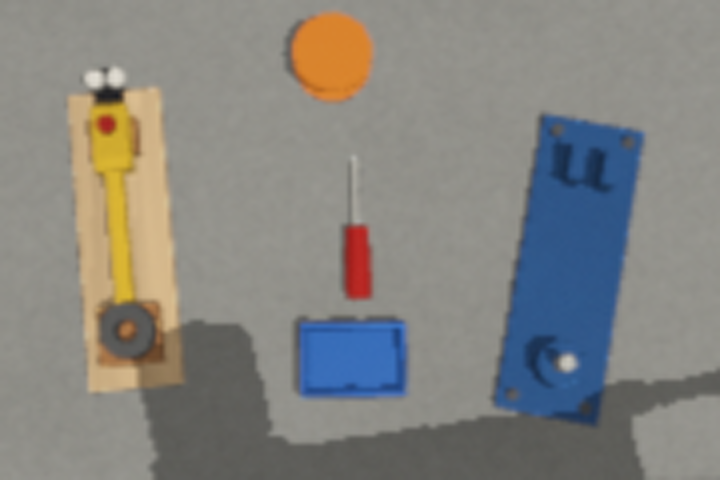

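The crop shows the hub at (127,329), the pin head at (107,124), the spindle tip at (567,362), and the rest blocks around (565,160) and (600,170).

```bash
python3 - <<'E'
from h import *
a=robot.camera_info('top'); b=robot.camera_info('scene')
f=lambda x,y:(170+(x+.5)/4-.5,140+(y+.5)/4-.5)
hub=onz(a,f(127,329),.066);pin=onz(a,f(107,124),.083)
sp=onz(a,f(567,362),.085);rt=onz(a,f(583,155),.054)
for n,p in zip('hub pin sp rt'.split(),(hub,pin,sp,rt)): print(n,p.round(4))
d=pin-hub;print(np.hypot(*d[:2]),np.degrees(np.arctan2(d[1],d[0])));e=rt-sp;print(np.hypot(*e[:2]),np.degrees(np.arctan2(e[1],e[0])))
for z in(.078,.083,.087):
  print(z,(onz(a,(196,170.7),z)-onz(b,(299.8,254.4),z))[:2])
o=robot.observe();T=Rm(o['tool_rot']);t=pin.copy();t[2]=.22
print(T.round(3),(T.T@(t-o['eef_pos'])*1000).round(1))
E
```

```text
hub [0.468  0.2106 0.066 ]
pin [0.6559 0.2282 0.083 ]
sp [ 0.4332 -0.1889  0.085 ]
rt [ 0.628  -0.2153  0.054 ]
0.18870248345121965 5.3398536950899755
0.1966312659379012 -7.712595271690192
0.078 [0.00115509 0.00334449]
0.083 [-0.00194824  0.00184633]
0.087 [-0.00443089  0.0006478 ]
[[ 0.908  0.419 -0.   ]
 [ 0.419 -0.908  0.002]
 [ 0.    -0.002 -1.   ]] [ 691.1 -507.1    2.8]
```

Emit:
{"api": "move_arm", "payload": {
  "increments": [
    {"tx": 29,"ty": -21,"grip": 1},
    {"tx": 58,"ty": -42,"grip": 1},
    {"tx": 87,"ty": -63,"grip": 1},
    {"tx": 116,"ty": -84,"grip": 1},
    {"tx": 145,"ty": -106,"grip": 1},
    {"tx": 174,"ty": -127,"grip": 1},
    {"tx": 202,"ty": -148,"grip": 1},
    {"tx": 230,"ty": -169,"grip": 1}
  ],
  "newtons": 20
}}

```text
invalid input
```

Emit:
{"api": "move_arm", "payload": {
  "increments": [
    {"tx": 29,"ty": -21,"grip": 1},
    {"tx": 58,"ty": -42,"grip": 1},
    {"tx": 87,"ty": -63,"grip": 1},
    {"tx": 116,"ty": -84,"grip": 1},
    {"tx": 145,"ty": -106,"grip": 1},
    {"tx": 174,"ty": -127,"grip": 1},
    {"tx": 202,"ty": -148,"grip": 1},
    {"tx": 230,"ty": -169,"grip": 1}
  ]
}}

```text
invalid input
```

Emit:
{"api": "move_arm", "payload": {
  "increments": [
    {"tx": 29,"ty": -21,"roll": 3,"grip": 1},
    {"tx": 58,"ty": -42,"roll": 6,"grip": 1},
    {"tx": 87,"ty": -63,"roll": 9,"grip": 1},
    {"tx": 116,"ty": -84,"roll": 12,"grip": 1},
    {"tx": 145,"ty": -106,"roll": 15,"grip": 1},
    {"tx": 174,"ty": -127,"roll": 18,"grip": 1},
    {"tx": 200,"ty": -148,"roll": 19.4,"grip": 1},
    {"tx": 200,"ty": -148,"roll": 19.4,"grip": 1}
  ]
}}

```text
invalid input
```

```bash
python3 - <<'E'
from h import *
o=robot.observe();print(o)
c,im=snap('wrist','w0');print(c)
E
```

```text
{'clock': 0.1, 'qpos': array([-7.72978589e+01,  9.10929996e+00,  9.15648026e+01, -1.96307121e-03,
        7.94253222e+01, -1.20414328e+01]), 'joint_velocities': array([ 0.05999025, -0.09145046, -0.10899849,  0.00601165,  0.0055859 ,
        0.11930434]), 'tau': array([ 2.19511799e-04, -3.86506784e+01, -3.22957456e+01,  7.04351440e-02,
        3.40502069e-02, -4.66994959e-05]), 'eef_pos': array([ 0.24048152, -0.52167203,  0.22171619]), 'tool_rot': array([-1.79902360e+02, -1.88552253e-02,  2.47439197e+01]), 'ft_force': array([-0.06774414,  0.40888624, -0.29235803]), 'wrist_torque': array([-0.02559736, -0.00949706,  0.04319091]), 'finger_force': 0.0, 'opening': 1.0016561585968582}
{'fx': 334.99630907231017, 'fy': 334.99630907231017, 'cx': 259.13100522053975, 'cy': 193.48429471985014, 'position': array([ 0.30727714, -0.49259547,  0.3844883 ]), 'orientation': array([ 1.64782284e+02,  8.60580174e-02, -6.52444450e+01])}
```

View pics/w0.png

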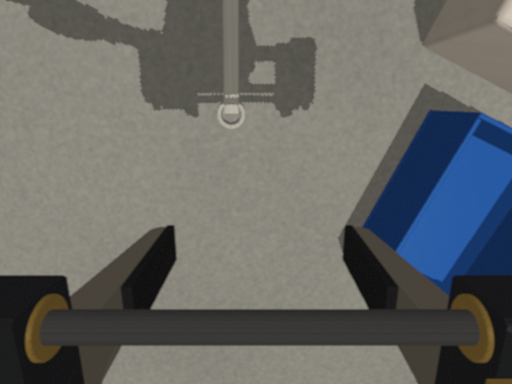

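All three moves were refused, so the arm hasn't moved. The wrist view shows only the open jaws, a blue bin and bare bench. I'll retry with every field filled in.

Emit:
{"api": "move_arm", "payload": {
  "increments": [
    {"tx": 29,"ty": -21,"tz": 0,"roll": 0,"grip": 1},
    {"tx": 58,"ty": -42,"tz": 0,"roll": 0,"grip": 1},
    {"tx": 87,"ty": -63,"tz": 0,"roll": 0,"grip": 1},
    {"tx": 116,"ty": -84,"tz": 0,"roll": 0,"grip": 1},
    {"tx": 145,"ty": -106,"tz": 0,"roll": 0,"grip": 1},
    {"tx": 174,"ty": -127,"tz": 0,"roll": 0,"grip": 1},
    {"tx": 202,"ty": -148,"tz": 0,"roll": 0,"grip": 1},
    {"tx": 230,"ty": -169,"tz": 0,"roll": 0,"grip": 1}
  ],
  "newtons": 20
}}

```text
clock: 0.82
eef_pos: [0.3792, -0.2707, 0.2224]
tool_rot: [-180.0, -0.0, 24.7]
ft_force: [0.5, -0.6, 0.7]
opening: 0.44
finger_force: 0.0
```

Emit:
{"api": "move_arm", "payload": {
  "increments": [
    {"tx": 29,"ty": -21,"tz": 0,"roll": 0,"grip": 1},
    {"tx": 58,"ty": -42,"tz": 0,"roll": 0,"grip": 1},
    {"tx": 87,"ty": -63,"tz": 0,"roll": 0,"grip": 1},
    {"tx": 116,"ty": -84,"tz": 0,"roll": 0,"grip": 1},
    {"tx": 145,"ty": -106,"tz": 0,"roll": 0,"grip": 1},
    {"tx": 174,"ty": -127,"tz": 0,"roll": 0,"grip": 1},
    {"tx": 202,"ty": -148,"tz": 0,"roll": 0,"grip": 1},
    {"tx": 230,"ty": -169,"tz": 0,"roll": 0,"grip": 1}
  ],
  "newtons": 20
}}

```text
clock: 1.48
eef_pos: [0.5173, -0.0209, 0.2224]
tool_rot: [-180.0, 0.0, 24.8]
ft_force: [-0.1, 0.3, 0.3]
opening: 0.004
finger_force: 0.0
```

Emit:
{"api": "move_arm", "payload": {
  "increments": [
    {"tx": 29,"ty": -21,"tz": 0,"roll": 3,"grip": 1},
    {"tx": 58,"ty": -42,"tz": 0,"roll": 6,"grip": 1},
    {"tx": 87,"ty": -63,"tz": 0,"roll": 9,"grip": 1},
    {"tx": 116,"ty": -84,"tz": 0,"roll": 12,"grip": 1},
    {"tx": 145,"ty": -106,"tz": 0,"roll": 15,"grip": 1},
    {"tx": 174,"ty": -127,"tz": 0,"roll": 18,"grip": 1},
    {"tx": 190,"ty": -148,"tz": 0,"roll": 19.4,"grip": 1},
    {"tx": 190,"ty": -148,"tz": 0,"roll": 19.4,"grip": 1}
  ],
  "newtons": 20
}}

```text
clock: 2.15
eef_pos: [0.6276, 0.1958, 0.2216]
tool_rot: [-179.9, 0.0, 5.5]
ft_force: [0.2, 0.0, 0.3]
opening: 0.004
finger_force: 0.0
```

```bash
python3 - <<'E'
from h import *
o=robot.observe();print(o['eef_pos'],o['tool_rot'],o['opening'],o['clock'])
c,im=snap('wrist','w1');print(c)
for nm,lo,hi in (('red',(0,150,90),(6,255,255)),('red2',(172,150,90),(180,255,255)),('yel',(20,150,120),(32,255,255))):
  for A,cc,bb,m in blobs(im,lo,hi,40): print(nm,A,cc,bb)
E
```

```text
[0.62760221 0.19584704 0.22158503] [-1.79891780e+02  4.16948766e-02  5.54681074e+00] 0.0038400085720701523 2.15
{'fx': 334.99630907231017, 'fy': 334.99630907231017, 'cx': 259.13100522053975, 'cy': 193.48429471985014, 'position': array([0.7009179 , 0.20114248, 0.38427861]), 'orientation': array([ 1.64727274e+02,  9.36394388e-02, -8.44389746e+01])}
red 256 [227.1 150.6] [219 142  17  18]
red 1172 [415.8 263.7] [402 235  30  58]
yel 2786 [229.9 174.7] [211 124  37 130]
yel 66 [276.5 338.8] [276 321   2  37]
```

View pics/w1.png

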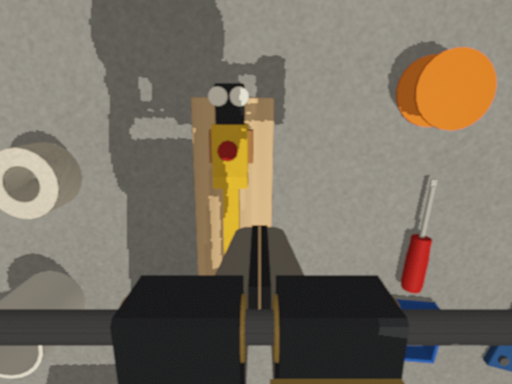

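The wrist view shows the pin head at (227,151), the bar below it and the rollers at (230,96). The jaws are shut.

```bash
python3 - <<'E'
from h import *
c=dict(fx=334.996,fy=334.996,cx=259.131,cy=193.484,position=[0.7009179,0.20114248,0.38427861],orientation=[164.727274,.0936,-84.43897])
o=robot.observe();T=Rm(o['tool_rot'])
for z in(.080,.083,.086):
  p=onz(c,(227.1,150.6),z);print(p,(T.T@(p-o['eef_pos'])*1000).round(1))
im=cv2.imread('pics/w1.png')
m=[x for x in blobs(im,(20,150,120),(32,255,255)) if x[0]>1000][0][3]
for r in (130,140,165,180,200,215,225):
  xs=np.nonzero(m[r])[0];
  z=.062 if r<188 else .057
  print(r,xs.min(),xs.max(),onz(c,(xs.min()-.5,r),z)[:2],onz(c,(xs.max()+.5,r),z)[:2])
E
```

```text
[0.65559621 0.2265121  0.08      ] [ 31.5 -30.2 141.6]
[0.65604305 0.22626197 0.083     ] [ 32.  -29.9 138.6]
[0.6564899  0.22601185 0.086     ] [ 32.4 -29.6 135.6]
130 211 247 [0.67091003 0.24509029] [0.67431532 0.21016254]
140 212 247 [0.66159153 0.24358447] [0.66493229 0.20933552]
165 212 247 [0.63740906 0.24214114] [0.64082066 0.20721033]
180 213 247 [0.62252754 0.240265  ] [0.62588709 0.20589409]
200 223 238 [0.60144334 0.22947321] [0.60303021 0.21325568]
215 223 238 [0.58535715 0.2283735 ] [0.5869651  0.21195421]
225 223 238 [0.57440869 0.22762502] [0.576031   0.21106842]
```

Emit:
{"api": "move_arm", "payload": {
  "increments": [
    {"tx": 16,"ty": -15,"tz": 0,"roll": 0.7,"grip": 1},
    {"tx": 32,"ty": -30,"tz": 0,"roll": 0.7,"grip": 1},
    {"tx": 32,"ty": -30,"tz": 30,"roll": 0.7,"grip": 1},
    {"tx": 32,"ty": -30,"tz": 60,"roll": 0.7,"grip": 1},
    {"tx": 32,"ty": -30,"tz": 85,"roll": 0.7,"grip": 1},
    {"tx": 32,"ty": -30,"tz": 105,"roll": 0.7,"grip": 1},
    {"tx": 32,"ty": -30,"tz": 113,"roll": 0.7,"grip": 1},
    {"tx": 32,"ty": -30,"tz": 113,"roll": 0.7,"grip": 1}
  ],
  "newtons": 20
}}

```text
clock: 2.87
eef_pos: [0.6547, 0.2226, 0.1067]
tool_rot: [180.0, 0.3, 4.6]
ft_force: [-0.0, 0.1, -0.1]
opening: 0.002
finger_force: 0.0
```

```bash
python3 - <<'E'
from h import *
o=robot.observe();print(o['eef_pos'],o['tool_rot'],o['ft_force'])
c,im=snap('wrist','w2')
cv2.imwrite('pics/w2c.png',cv2.resize(im[60:300,130:390],None,fx=2,fy=2))
E
```

```text
[0.65468262 0.22258969 0.10670913] [179.95809101   0.31748954   4.59235655] [-0.00097534  0.05974986 -0.08891558]
```

View pics/w2c.png

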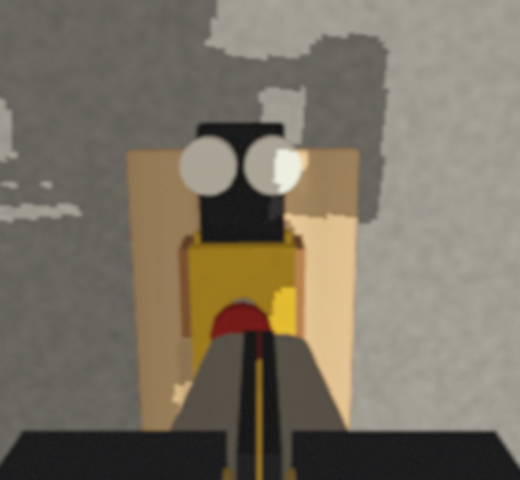

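The crop shows the red head centred about 4 mm to the +y side of the finger seam (head at x≈241, seam at x≈260). I'll shift over before pressing.

Emit:
{"api": "move_arm", "payload": {
  "increments": [
    {"tx": 1,"ty": -4,"tz": 0,"roll": 0,"grip": 1},
    {"tx": 1,"ty": -4,"tz": 4,"roll": 0,"grip": 1},
    {"tx": 1,"ty": -4,"tz": 8,"roll": 0,"grip": 1},
    {"tx": 1,"ty": -4,"tz": 8,"roll": 0,"grip": 1}
  ],
  "newtons": 20
}}

```text
clock: 3.25
eef_pos: [0.6573, 0.2282, 0.1016]
tool_rot: [180.0, -0.0, 4.7]
ft_force: [-0.6, 0.2, -0.5]
opening: 0.006
finger_force: 0.0
```

Emit:
{"api": "move_arm", "payload": {
  "increments": [
    {"tx": -1,"ty": 1.5,"tz": 2,"roll": 0,"grip": 1},
    {"tx": -1,"ty": 1.5,"tz": 4,"roll": 0,"grip": 1},
    {"tx": -1,"ty": 1.5,"tz": 6,"roll": 0,"grip": 1},
    {"tx": -1,"ty": 1.5,"tz": 8,"roll": 0,"grip": 1},
    {"tx": -1,"ty": 1.5,"tz": 10,"roll": 0,"grip": 1},
    {"tx": -1,"ty": 1.5,"tz": 10,"roll": 0,"grip": 1}
  ],
  "newtons": 20
}}

```text
clock: 3.75
eef_pos: [0.6564, 0.2265, 0.0912]
tool_rot: [-180.0, 0.0, 4.6]
ft_force: [0.2, 0.3, 0.4]
opening: 0.005
finger_force: 0.0
```

Emit:
{"api": "move_arm", "payload": {
  "increments": [
    {"tx": 0,"ty": 0,"tz": 1.5,"roll": 0,"grip": 1},
    {"tx": 0,"ty": 0,"tz": 3,"roll": 0,"grip": 1},
    {"tx": 0,"ty": 0,"tz": 4.5,"roll": 0,"grip": 1},
    {"tx": 0,"ty": 0,"tz": 6,"roll": 0,"grip": 1},
    {"tx": 0,"ty": 0,"tz": 7,"roll": 0,"grip": 1},
    {"tx": 0,"ty": 0,"tz": 8,"roll": 0,"grip": 1},
    {"tx": 0,"ty": 0,"tz": 8,"roll": 0,"grip": 1}
  ],
  "newtons": 20
}}

```text
clock: 4.33
eef_pos: [0.6566, 0.2266, 0.0846]
tool_rot: [180.0, -0.0, 4.6]
ft_force: [-1.8, -0.3, 4.3]
opening: 0.0
finger_force: 2.4
```

Emit:
{"api": "move_arm", "payload": {
  "increments": [
    {"tx": 0,"ty": 0,"tz": 1,"roll": 0,"grip": 1},
    {"tx": 0,"ty": 0,"tz": 2,"roll": 0,"grip": 1},
    {"tx": 0,"ty": 0,"tz": 3,"roll": 0,"grip": 1},
    {"tx": 0,"ty": 0,"tz": 4,"roll": 0,"grip": 1},
    {"tx": 0,"ty": 0,"tz": 5,"roll": 0,"grip": 1},
    {"tx": 0,"ty": 0,"tz": 6,"roll": 0,"grip": 1},
    {"tx": 0,"ty": 0,"tz": 6,"roll": 0,"grip": 1}
  ],
  "newtons": 20
}}

```text
clock: 4.92
eef_pos: [0.6566, 0.2266, 0.0786]
tool_rot: [180.0, -0.0, 4.6]
ft_force: [-1.8, -0.6, 4.7]
opening: 0.004
finger_force: 2.4
```

Emit:
{"api": "move_arm", "payload": {
  "increments": [
    {"tx": 0,"ty": 0,"tz": 1,"roll": 0,"grip": 1},
    {"tx": 0,"ty": 0,"tz": 1.5,"roll": 0,"grip": 1},
    {"tx": 0,"ty": 0,"tz": 2,"roll": 0,"grip": 1},
    {"tx": 0,"ty": 0,"tz": 2.5,"roll": 0,"grip": 1},
    {"tx": 0,"ty": 0,"tz": 2.5,"roll": 0,"grip": 1}
  ],
  "newtons": 20
}}

```text
clock: 5.33
eef_pos: [0.6566, 0.2266, 0.0764]
tool_rot: [180.0, -0.0, 4.6]
ft_force: [-3.5, -0.4, 6.4]
opening: 0.005
finger_force: 3.2
```

Emit:
{"api": "move_arm", "payload": {
  "increments": [
    {"tx": 0,"ty": 0,"tz": 0.5,"roll": 0,"grip": 1},
    {"tx": 0,"ty": 0,"tz": 1,"roll": 0,"grip": 1},
    {"tx": 0,"ty": 0,"tz": 1.5,"roll": 0,"grip": 1},
    {"tx": 0,"ty": 0,"tz": 1.5,"roll": 0,"grip": 1}
  ],
  "newtons": 20
}}

```text
clock: 5.67
eef_pos: [0.6566, 0.2266, 0.0763]
tool_rot: [180.0, -0.0, 4.7]
ft_force: [-6.4, -2.4, 13.9]
opening: 0.005
finger_force: 6.4
```

Emit:
{"api": "move_arm", "payload": {
  "increments": [
    {"tx": 0,"ty": 0,"tz": 1,"roll": 0,"grip": 1},
    {"tx": 0,"ty": 0,"tz": 1,"roll": 0,"grip": 1}
  ],
  "newtons": 20
}}

```text
clock: 5.83
eef_pos: [0.6567, 0.2266, 0.0763]
tool_rot: [180.0, -0.0, 4.7]
ft_force: [-9.3, -2.1, 17.8]
opening: 0.003
finger_force: 8.6
```

Emit:
{"api": "move_arm", "payload": {
  "increments": [
    {"tx": 0,"ty": 0,"tz": -5,"roll": 0,"grip": 1},
    {"tx": 0,"ty": 0,"tz": -30,"roll": 0,"grip": 1},
    {"tx": -20,"ty": 2,"tz": -65,"roll": 0,"grip": 0.8},
    {"tx": -45,"ty": 1,"tz": -95,"roll": 0,"grip": 0.5},
    {"tx": -70,"ty": 0,"tz": -95,"roll": 0,"grip": 0.5},
    {"tx": -90,"ty": 0,"tz": -95,"roll": 0,"grip": 0.5},
    {"tx": -112,"ty": 0,"tz": -95,"roll": 0,"grip": 0.5},
    {"tx": -112,"ty": 0,"tz": -95,"roll": 0,"grip": 0.5}
  ],
  "newtons": 20
}}

```text
clock: 6.5
eef_pos: [0.5412, 0.2177, 0.1669]
tool_rot: [180.0, 0.2, 4.7]
ft_force: [-0.4, -0.2, -0.8]
opening: 0.417
finger_force: 0.0
```

```bash
python3 - <<'E'
from h import *
o=robot.observe();print(o['eef_pos'],o['tool_rot'],o['ft_force'],o['opening'])
c,im=snap('wrist','w3');print(c)
for A,cc,bb,m in blobs(im,(0,150,80),(6,255,255),40): print('red',A,cc,bb)
for A,cc,bb,m in blobs(im,(20,150,70),(32,255,255),200):
  for r in range(bb[1],bb[1]+bb[3],12):
    xs=np.nonzero(m[r])[0]; print(r,xs.min(),xs.max(),onz(c,((xs.min()+xs.max())/2,r),.059)[:2].round(4))
E
```

```text
[0.54116895 0.217668   0.16692754] [179.9984032    0.18917422   4.70250296] [-0.41105759 -0.19284127 -0.83706538] 0.41688537068617393
{'fx': 334.99630907231017, 'fy': 334.99630907231017, 'cx': 259.13100522053975, 'cy': 193.48429471985014, 'position': array([0.61496383, 0.2222234 , 0.32942946]), 'orientation': array([ 1.64579887e+02, -1.70131637e-02, -8.52831956e+01])}
red 473 [257.8  42.3] [246  30  24  26]
red 1986 [482. 208.] [462 173  42  71]
9 267 273 [0.6799 0.2196]
21 234 280 [0.6713 0.2284]
33 235 281 [0.6633 0.227 ]
45 235 281 [0.6551 0.2263]
57 236 281 [0.6468 0.2252]
69 236 281 [0.6383 0.2246]
81 236 280 [0.6297 0.2242]
93 237 280 [0.6209 0.2231]
105 249 268 [0.612  0.2224]
117 249 268 [0.6029 0.2216]
129 249 268 [0.5936 0.2209]
141 249 267 [0.5841 0.2205]
153 250 267 [0.5745 0.2193]
165 250 267 [0.5647 0.2185]
177 249 268 [0.5547 0.2177]
189 250 268 [0.5445 0.2164]
201 250 268 [0.5341 0.2156]
213 250 268 [0.5235 0.2147]
225 250 269 [0.5126 0.2134]
237 250 269 [0.5016 0.2125]
294 162 162 [0.4385 0.2966]
306 157 170 [0.426  0.2951]
318 153 159 [0.4126 0.302 ]
330 155 156 [0.3995 0.3025]
342 151 157 [0.3859 0.3039]
354 153 165 [0.3726 0.2991]
295 351 356 [0.4518 0.1221]
307 348 362 [0.4395 0.1188]
319 359 364 [0.4273 0.1107]
331 361 364 [0.4144 0.1076]
343 360 367 [0.4012 0.1045]
355 354 366 [0.3873 0.1056]
379 362 486 [0.3644 0.0379]
```

View pics/w3.png

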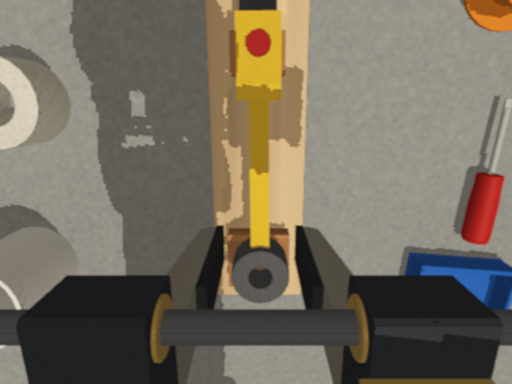

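The wrist view shows the seated pin head at (258,42), the fork/bar step at row 99 and the hub centre at about (260,274). The bar sits between the jaws.

```bash
python3 - <<'E'
from h import *
c=dict(fx=334.996,fy=334.996,cx=259.131,cy=193.484,position=[0.61496383,0.2222234,0.32942946],orientation=[164.579887,-.017,-85.2832])
pin=onz(c,(257.8,42.3),.068)[:2];hub=onz(c,(260.5,274),.066)[:2];j=onz(c,(258.5,99.5),.0595)[:2]
d=pin-hub;L=np.hypot(*d);u=d/L;print(pin,hub,j,L,np.degrees(np.arctan2(u[1],u[0])),np.dot(j-hub,u),np.dot(pin-j,u))
a=np.radians(4.75);u=np.array([np.cos(a),np.sin(a)])
o=robot.observe();T=Rm(o['tool_rot'])
for b in (pin-.112*u,j-.072*u,hub+.078*u):
  print(b,T.T@(np.r_[b,.048-.011]-o['eef_pos'])*1000)
E
```

```text
[0.65554981 0.2264558 ] [0.46993215 0.20897829] [0.61611096 0.2227289 ] 0.18643867364486905 5.3790321022489485 0.1468241278664821 0.03961454577838693
[0.54393447 0.21718128] [  0.77341495   0.47353168 130.32141551]
[0.54435824 0.2167667 ] [  1.16196875   0.92128122 130.32106328]
[0.54766426 0.21543733] [  4.34855854   2.51582629 130.31812563]
```

Emit:
{"api": "move_arm", "payload": {
  "increments": [
    {"tx": 0,"ty": 0,"tz": 30,"roll": 0,"grip": 0.5},
    {"tx": 0,"ty": 0,"tz": 60,"roll": 0,"grip": 0.5},
    {"tx": 0,"ty": 0,"tz": 80,"roll": 0,"grip": 0.5},
    {"tx": 0,"ty": 0,"tz": 90,"roll": 0,"grip": 0.5},
    {"tx": 0,"ty": 0,"tz": 90,"roll": 0,"grip": 0.5},
    {"tx": 0,"ty": 0,"tz": 90,"roll": 0,"grip": 0.5}
  ],
  "newtons": 20
}}

```text
clock: 7.05
eef_pos: [0.5456, 0.2175, 0.078]
tool_rot: [-180.0, -0.0, 4.6]
ft_force: [-0.3, -0.3, 1.6]
opening: 0.501
finger_force: 0.0
```

Emit:
{"api": "move_arm", "payload": {
  "increments": [
    {"tx": -0.5,"ty": 0.3,"tz": 15,"roll": 0,"grip": 0.5},
    {"tx": -0.5,"ty": 0.3,"tz": 27,"roll": 0,"grip": 0.5},
    {"tx": -0.5,"ty": 0.3,"tz": 36,"roll": 0,"grip": 0.5},
    {"tx": -0.5,"ty": 0.3,"tz": 41,"roll": 0,"grip": 0.5},
    {"tx": -0.5,"ty": 0.3,"tz": 41,"roll": 0,"grip": 0.5},
    {"tx": -0.5,"ty": 0.3,"tz": 41,"roll": 0,"grip": 0.5}
  ],
  "newtons": 20
}}

```text
clock: 7.55
eef_pos: [0.5444, 0.2172, 0.0367]
tool_rot: [180.0, 0.0, 4.6]
ft_force: [-0.1, 0.0, -0.2]
opening: 0.499
finger_force: 0.0
```

Emit:
{"api": "move_arm", "payload": {
  "increments": [
    {"tx": 0,"ty": 0,"tz": 0,"roll": 0,"grip": 0.7},
    {"tx": 0,"ty": 0,"tz": 0,"roll": 0,"grip": 0.8},
    {"tx": 0,"ty": 0,"tz": 0,"roll": 0,"grip": 0.9},
    {"tx": 0,"ty": 0,"tz": 0,"roll": 0,"grip": 1},
    {"tx": 0,"ty": 0,"tz": 0,"roll": 0,"grip": 1},
    {"tx": 0,"ty": 0,"tz": 0,"roll": 0,"grip": 1},
    {"tx": 0,"ty": 0,"tz": 0,"roll": 0,"grip": 1}
  ],
  "newtons": 50
}}

```text
clock: 8.13
eef_pos: [0.5445, 0.2174, 0.0369]
tool_rot: [-180.0, -0.0, 4.7]
ft_force: [0.2, 1.4, 2.2]
opening: 0.167
finger_force: 50.0
```

Emit:
{"api": "move_arm", "payload": {
  "increments": [
    {"tx": 0,"ty": 0,"tz": -1,"roll": 0,"grip": 1},
    {"tx": 0,"ty": 0,"tz": -2,"roll": 0,"grip": 1},
    {"tx": 0,"ty": 0,"tz": -4,"roll": 0,"grip": 1},
    {"tx": 0,"ty": 0,"tz": -6,"roll": 0,"grip": 1},
    {"tx": 0,"ty": 0,"tz": -8,"roll": 0,"grip": 1},
    {"tx": 0,"ty": 0,"tz": -10,"roll": 0,"grip": 1},
    {"tx": 0,"ty": 0,"tz": -10,"roll": 0,"grip": 1},
    {"tx": 0,"ty": 0,"tz": -10,"roll": 0,"grip": 1}
  ],
  "newtons": 50
}}

```text
clock: 8.8
eef_pos: [0.5444, 0.2171, 0.0468]
tool_rot: [-180.0, -0.0, 4.6]
ft_force: [-0.1, -0.0, -6.6]
opening: 0.169
finger_force: 50.0
```

```bash
python3 - <<'E'
from h import *
o=robot.observe();print(o['eef_pos'],o['tool_rot'],o['ft_force'],o['wrist_torque'],o['opening'])
E
```

```text
[0.54444531 0.21713955 0.0468036 ] [-1.79998260e+02 -1.83846090e-02  4.63724562e+00] [-0.11631345 -0.02310027 -6.55999473] [0.0261071  0.01036325 0.04036546] 0.1692971644819603
```

Lifted cleanly, with almost no tipping moment. Next I'll raise it while refining the stand pose from the first pictures.

Emit:
{"api": "move_arm", "payload": {
  "increments": [
    {"tx": 0,"ty": 0,"tz": -6,"roll": 0,"grip": 1},
    {"tx": 0,"ty": 0,"tz": -18,"roll": 0,"grip": 1},
    {"tx": 0,"ty": 0,"tz": -33,"roll": 0,"grip": 1},
    {"tx": 0,"ty": 0,"tz": -50,"roll": 0,"grip": 1},
    {"tx": 0,"ty": 0,"tz": -67,"roll": 0,"grip": 1},
    {"tx": 0,"ty": 0,"tz": -83,"roll": 0,"grip": 1},
    {"tx": 0,"ty": 0,"tz": -95,"roll": 0,"grip": 1},
    {"tx": 0,"ty": 0,"tz": -100,"roll": 0,"grip": 1}
  ],
  "newtons": 50
}}

```text
clock: 9.47
eef_pos: [0.5458, 0.2174, 0.1499]
tool_rot: [-180.0, -0.3, 4.6]
ft_force: [1.1, 0.2, -5.1]
opening: 0.168
finger_force: 50.0
```

```bash
python3 - <<'E'
from h import *
a=robot.camera_info('top'); b=robot.camera_info('scene')
t=cv2.imread('pics/t0.png'); s=cv2.imread('pics/s0.png')
m=[x for x in blobs(t,(100,130,30),(122,255,255)) if x[0]>1200 and 290<x[1][0]<340][0]
k,_=cv2.findContours(m[3].astype(np.uint8),cv2.RETR_EXTERNAL,cv2.CHAIN_APPROX_NONE)
P=np.array([onz(a,q[0],.012)[:2] for q in k[0]],np.float32)
r=cv2.minAreaRect(P*1000);bx=cv2.boxPoints(r);print(m[0],r,bx)
# spindle bright blobs
for n,im,(x0,x1,y0,y1) in (('top',t,(300,322,220,240)),('scene',s,(215,240,135,160))):
  h=cv2.cvtColor(im,cv2.COLOR_BGR2HSV)[y0:y1,x0:x1]
  mm=(h[...,1]<80)&(h[...,2]>130)
  k_,l,st,c=cv2.connectedComponentsWithStats(mm.astype(np.uint8))
  for i in range(1,k_): print(n,st[i],c[i]+[x0,y0])
o=robot.observe();print(o['eef_pos'],o['ft_force'])
A=cv2.resize(s[125:205,160:260],None,fx=6,fy=6,interpolation=cv2.INTER_CUBIC);cv2.imwrite('pics/c2.png',A)
E
```

```text
1759 ((525.274658203125, -206.27206420898438), (96.32847595214844, 286.3615417480469), 79.03410339355469) [[ 375.54626 -226.32034]
 [ 656.679   -280.79337]
 [ 675.00305 -186.22379]
 [ 393.8703  -131.75076]]
top [10  8  4  5 16] [311.5 230. ]
top [21 13  1  1  1] [321. 233.]
top [21 15  1  1  1] [321. 235.]
scene [ 0  0  8  4 26] [218.53846154 136.19230769]
scene [10  5  5  4 17] [226.88235294 141.41176471]
scene [ 0 10  4  6 15] [215.93333333 147.2       ]
[0.54583732 0.21744497 0.14988943] [ 1.07163737  0.1670977  -5.05353472]
```

View pics/c2.png

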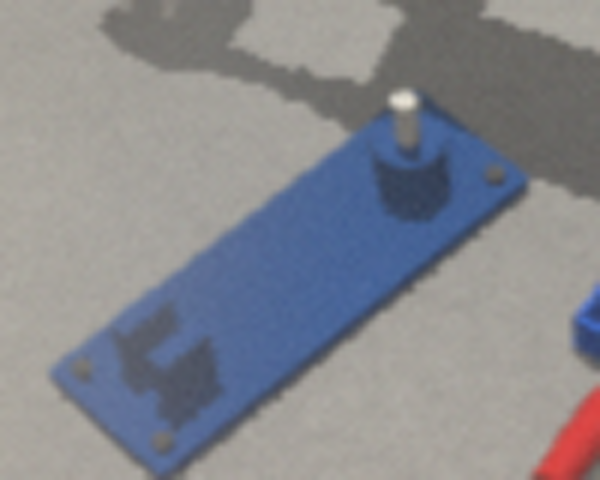

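The crop shows the spindle tip at (404,100), i.e. scene pixel (227,142), and the rest at the lower left. The base rectangle gives a stand yaw of about -11°. I'll carry the lever most of the way and look closer with the wrist camera.

```bash
python3 - <<'E'
from h import *
a=robot.camera_info('top'); b=robot.camera_info('scene')
print(onz(a,(311.5,230),.085),onz(b,(227.1,141.5),.085))
sp=(onz(a,(311.5,230),.085)+onz(b,(227.1,141.5),.085))/2
u=np.array([np.cos(np.radians(-11)),np.sin(np.radians(-11)),0]);g=sp+.078*u;g[2]=.147
w=g+[.0,.10,0]
o=robot.observe();T=Rm(o['tool_rot']);print(g,T.T@(w-o['eef_pos'])*1000,T.T@(g-o['eef_pos'])*1000)
E
```

```text
[ 0.43359986 -0.1893931   0.085     ] [ 0.43270692 -0.19018395  0.085     ]
[ 0.50972031 -0.20467163  0.147     ] [-62.08836715 318.1366502    2.44861884] [-70.18377438 417.80839769   2.36415015]
```

Emit:
{"api": "move_arm", "payload": {
  "increments": [
    {"tx": -1,"ty": 5,"tz": 0,"roll": 0,"grip": 1},
    {"tx": -3,"ty": 16,"tz": 0,"roll": 0.5,"grip": 1},
    {"tx": -7,"ty": 34,"tz": 0,"roll": 1.5,"grip": 1},
    {"tx": -11,"ty": 58,"tz": 0,"roll": 3,"grip": 1},
    {"tx": -16,"ty": 83,"tz": 0,"roll": 4.5,"grip": 1},
    {"tx": -21,"ty": 108,"tz": 0,"roll": 6,"grip": 1},
    {"tx": -26,"ty": 133,"tz": 0,"roll": 7,"grip": 1},
    {"tx": -31,"ty": 158,"tz": 0,"roll": 8,"grip": 1}
  ],
  "newtons": 50
}}

```text
clock: 10.13
eef_pos: [0.5245, 0.0552, 0.145]
tool_rot: [180.0, 0.2, -3.5]
ft_force: [0.6, 0.3, -7.0]
opening: 0.173
finger_force: 50.0
```

Emit:
{"api": "move_arm", "payload": {
  "increments": [
    {"tx": -1,"ty": 25,"tz": 0,"roll": 1,"grip": 1},
    {"tx": -2,"ty": 50,"tz": 0,"roll": 2.5,"grip": 1},
    {"tx": -4,"ty": 75,"tz": 0,"roll": 4,"grip": 1},
    {"tx": -5,"ty": 100,"tz": 0,"roll": 5.5,"grip": 1},
    {"tx": -7,"ty": 122,"tz": 0,"roll": 6.5,"grip": 1},
    {"tx": -8,"ty": 140,"tz": 0,"roll": 7.2,"grip": 1},
    {"tx": -9,"ty": 153,"tz": 0,"roll": 7.6,"grip": 1},
    {"tx": -9,"ty": 160,"tz": 0,"roll": 7.6,"grip": 1}
  ],
  "newtons": 50
}}

```text
clock: 10.8
eef_pos: [0.5065, -0.1037, 0.1455]
tool_rot: [180.0, 0.1, -11.1]
ft_force: [-1.2, -0.5, -6.6]
opening: 0.172
finger_force: 50.0
```

Emit:
{"api": "move_arm", "payload": {
  "increments": [
    {"tx": 0,"ty": 0,"tz": 0,"roll": 0,"grip": 1},
    {"tx": 0,"ty": 0,"tz": 0,"roll": 0,"grip": 1},
    {"tx": 0,"ty": 0,"tz": 0,"roll": 0,"grip": 1}
  ],
  "newtons": 50
}}

```text
clock: 11.05
eef_pos: [0.5077, -0.1011, 0.1463]
tool_rot: [-180.0, 0.0, -10.9]
ft_force: [0.1, 0.6, -6.5]
opening: 0.171
finger_force: 50.0
```

```bash
python3 - <<'E'
from h import *
o=robot.observe();print(o['eef_pos'],o['tool_rot'],o['ft_force'],o['wrist_torque'],o['opening'])
c,im=snap('wrist','w4');print(c)
E
```

```text
[ 0.50767608 -0.101125    0.14629148] [-1.79963270e+02  4.10905699e-02 -1.09091432e+01] [ 0.14413229  0.63953872 -6.46845337] [ 0.01187991 -0.01000273 -0.01560813] 0.17108933718050834
{'fx': 334.99630907231017, 'fy': 334.99630907231017, 'cx': 259.13100522053975, 'cy': 193.48429471985014, 'position': array([ 0.57995209, -0.11676552,  0.30898684]), 'orientation': array([ 1.64732832e+02,  1.84357903e-02, -1.00894529e+02])}
```

View pics/w4.png

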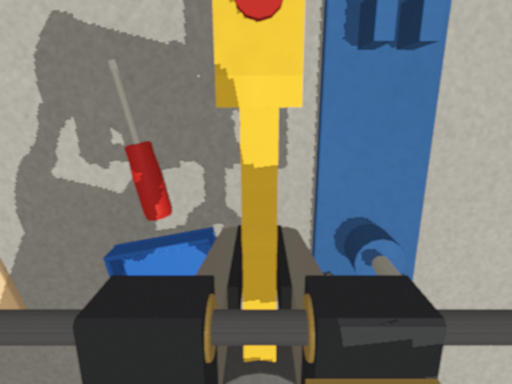

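The wrist view shows the lever in line with the tool. The stand's left edge runs from (327,10) to (314,250) and its right edge from (449,10) to (415,270), with the rest at the top near x 360–424. I'll get the stand yaw from those edges.

```bash
python3 - <<'E'
from h import *
c=dict(fx=334.996,fy=334.996,cx=259.131,cy=193.484,position=[0.57995209,-0.11676552,0.30898684],orientation=[164.732832,.0184,-100.894529])
im=cv2.imread('pics/w4.png');h=cv2.cvtColor(im,cv2.COLOR_BGR2HSV)
m=cv2.inRange(h,(100,120,30),(122,255,255));L=[];Rr=[]
for r in range(60,205,5):
  xs=np.nonzero(m[r,300:])[0]+300
  L.append(onz(c,(xs.min()-.5,r),.012)[:2]);Rr.append(onz(c,(xs.max()+.5,r),.012)[:2])
F=[]
for e in(L,Rr):
  v=cv2.fitLine(np.float32(e)*1000,cv2.DIST_HUBER,0,.01,.01).ravel();F.append(v);print(v,np.degrees(np.arctan(v[1]/v[0])))
# midline
a=np.mean([np.arctan(v[1]/v[0]) for v in F]);u=np.array([np.cos(a),np.sin(a)]);n=np.array([-u[1],u[0]])
o=[n@v[2:] for v in F];sp=np.array([433.2,-189.8]);print('width',o[0]-o[1],'mid',sum(o)/2,'spindle n',n@sp,np.degrees(a))
T=Rm([180,0,-10.909]);ob=robot.observe();t=np.r_[sp/1000,.142]
for A in(-10.3,-11):
  w=np.radians(A);g=t+np.array([.078*np.cos(w),.078*np.sin(w),0]);print(g,T.T@(g-ob['eef_pos'])*1000)
# lever hub wrt tool: bar/fork step row & pin
print(onz(c,(258.5,106),.1395+.027-.0275+.0275)[:2])
E
```

```text
[ 9.8091573e-01 -1.9443327e-01  5.5934485e+02 -1.6592859e+02] -11.211618
[ 9.8112887e-01 -1.9335508e-01  5.3796710e+02 -2.6240219e+02] -11.148647
width 98.78777 mid -103.71982 spindle n -102.20308417081833 -11.180133
[ 0.50994303 -0.20374657  0.142     ] [ 21.54237129 100.43338606   4.39266711]
[ 0.50976692 -0.2046831   0.142     ] [ 21.54667896 101.38632017   4.39266711]
[ 0.57846814 -0.11616884]
```

Emit:
{"api": "move_arm", "payload": {
  "increments": [
    {"tx": 1,"ty": 5,"tz": 0,"roll": 0,"grip": 1},
    {"tx": 4,"ty": 18,"tz": 0,"roll": 0,"grip": 1},
    {"tx": 8,"ty": 37,"tz": 0,"roll": 0.3,"grip": 1},
    {"tx": 12,"ty": 57,"tz": 0,"roll": 0.3,"grip": 1},
    {"tx": 16,"ty": 77,"tz": 0,"roll": 0.3,"grip": 1},
    {"tx": 19,"ty": 92,"tz": 1,"roll": 0.3,"grip": 1},
    {"tx": 21,"ty": 100,"tz": 3,"roll": 0.3,"grip": 1},
    {"tx": 21.6,"ty": 102.3,"tz": 4.4,"roll": 0.3,"grip": 1}
  ],
  "newtons": 50
}}

```text
clock: 11.77
eef_pos: [0.5095, -0.2082, 0.1419]
tool_rot: [180.0, -0.0, -11.4]
ft_force: [0.1, 0.3, -6.1]
opening: 0.169
finger_force: 50.0
```

Emit:
{"api": "move_arm", "payload": {
  "increments": [
    {"tx": 0,"ty": 0,"tz": 0,"roll": 0,"grip": 1},
    {"tx": 0,"ty": 0,"tz": 0,"roll": 0,"grip": 1},
    {"tx": 0,"ty": 0,"tz": 0,"roll": 0,"grip": 1},
    {"tx": 0,"ty": 0,"tz": 0,"roll": 0,"grip": 1},
    {"tx": 0,"ty": 0,"tz": 0,"roll": 0,"grip": 1}
  ],
  "newtons": 50
}}

```text
clock: 12.18
eef_pos: [0.5097, -0.206, 0.1423]
tool_rot: [-180.0, -0.0, -11.2]
ft_force: [0.0, -0.5, -5.1]
opening: 0.169
finger_force: 50.0
```

```bash
python3 - <<'E'
from h import *
o=robot.observe();print(o['eef_pos'],o['tool_rot'],o['ft_force'],o['wrist_torque'],o['opening'])
T=Rm(o['tool_rot']);print(T.T@(np.array([.5096,-.20565,.142])-o['eef_pos'])*1000)
b,s=snap('scene','s5')
for A,cc,bb,m in blobs(s,(20,150,90),(32,255,255),40):
  if 150<cc[0]<350 and 90<cc[1]<260: print(A,cc,bb)
for A,cc,bb,m in blobs(s,(0,150,80),(6,255,255),8): print('red',A,cc)
# expected
u=np.array([np.cos(np.radians(-11.2)),np.sin(np.radians(-11.2)),0]);h=np.array([.43305,-.1905,.135])
print('pin exp',proj(b,h+.19*u+[0,0,.038]),'hub top exp',proj(b,h+[0,0,.036]),'rest',proj(b,[h[0]+.19*u[0],h[1]+.19*u[1],.054]))
cv2.imwrite('pics/c5.png',cv2.resize(s[90:230,140:300],None,fx=5,fy=4.28))
E
```

```text
[ 0.50971212 -0.20595972  0.14227945] [-1.79996331e+02 -4.67894012e-03 -1.12057143e+01] [ 0.04697446 -0.49190382 -5.06704554] [0.06852201 0.06524526 0.00788237] 0.16905769703037837
[-0.17019238 -0.28200629  0.27945113]
red 72 [256.7 197.9]
pin exp [179.98984096 157.98398475] hub top exp [225.17165076 124.66506464] rest [186.02806813 179.53462769]
```

View pics/c5.png

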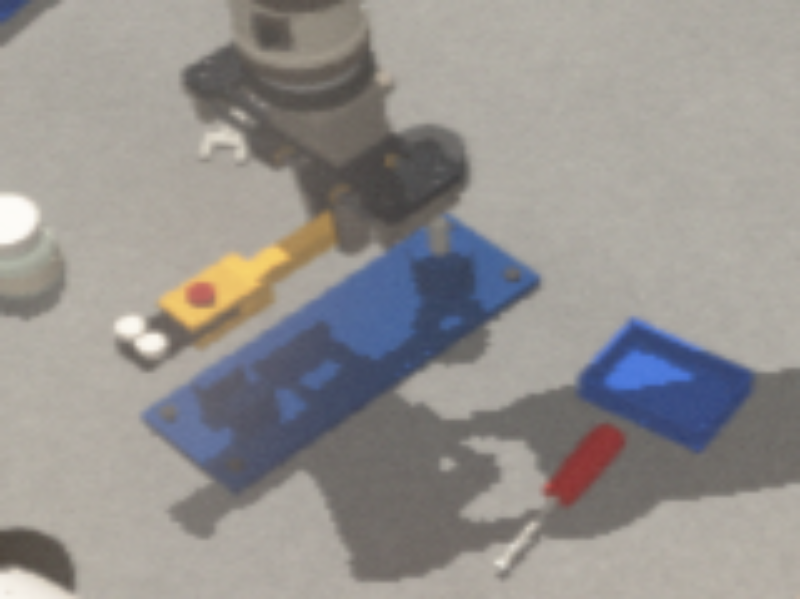

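The crop shows the lever held level, with the seated pin at scene pixel (180.2,158.6). I predicted (180.0,158.0), so the lever is within about 2 mm of the target pose, and I'm handing in.

```bash
python3 -c "
from rig import robot
print(robot.observe()['joint_velocities'].round(2)); print(robot.hand_in())"
```

```text
[-0.27  0.09 -0.1  -0.02 -0.08  0.  ]
the job is handed in; nothing more can be done
None
```

The job is handed in: the pin is pressed flush, and the lever is held still and level at its balance point, hub over the spindle with about 5 cm clear and fork over the rest, placed to about 2 mm by the last camera check.

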